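# Count to the third gap and push the lock body in

### The arm

A 7-joint arm with a two-finger parallel gripper is mounted at the origin on the work surface. World frame = base frame: x ahead of the robot, y to its left, z up, the work surface at z = 0. Lengths are in m, angles in degrees, forces in N, time in s.
With the tool pointing down it reaches from about 0.4 to 0.85 m from the base axis. Payload 6.9 kg.
Tool frame: the origin (TCP) lies on the centre line of the jaws, within the pads' length; the fingertips stand 14 mm ahead of it and the grasp point (between the pads) lies 5 mm behind it; z points along the fingers, y is the line along which they close (so a half turn about z gives the same grasp; the last joint's range is limited). The gripper opens to 85 mm and grips with 20 to 120 N. Pads are 22 mm wide; open, the fingers measure 114 mm over their backs; the gripper's body (76 mm by 85 mm) begins 54 mm behind the grasp point. The pads swing forward as they close: fully open they stand 13 mm farther back than shut.
Start: joints at [69.872, 29.078, -13.613, 85.955, 7.202, 65.827, -8.869], TCP at [0.276, -0.561, 0.224] pointing down, gripper open.
Joint ranges: [-176.47, 176.47], [-13.61, 117.27], [-81.72, 77.17], [0.22, 143.17], [-87.28, 267.28], [10, 112.55], [-165.47, 165.47]. Speed limits (degrees/s): [136.94, 136.94, 180, 180, 180, 180, 180].

### API

Orientations are given as a 3x3 rotation matrix whose columns are the frame's x, y, z axes.
In Python, from station import robot, imaging, ticket, outline_of gives the robot as it stands.
- The arm moves only by the tool move_arm, never from a script. Its argument "commands" is a list that holds one entry, the list of rows, each a list of 6 numbers: the shift along the tool's x, y, z in units of 0.08 m (1.0 is 0.08 m), then the turn, a rotation vector about the tool's x, y, z in units of pi rad (1.0 is pi rad). In form: [[[dx, dy, dz, rx, ry, rz], ...]]. A call has exactly 8 rows; each row is the pose to reach, as a shift and turn from the pose commanded when the call began, along the tool's axes at that moment, turning the shorter way round; what a row does not reach only later rows make up. A row lasts 1/12 s, in which the tool goes at most 41.7 mm and 7.16 degrees, less where a joint would pass 70% of its speed; a pose out of reach is approached as far as the arm can. A call with a number of a shift or a turn outside -1 to 1 is refused whole. A call with a gripper value outside its range is refused whole. "grip" is the opening, from 0 (shut) to 1 (fully open), set as the call begins (left out, the last holds). The fingers move at their own pace and stop on an object; "newtons" is the grip in N (left out, the last holds). Time passes only in rows, so rows that repeat a pose let the fingers close, or fill a call up. It gives the time, the measured TCP pose, the force, the opening and the grip force at its end, in the units of the state.
- robot.sense(): the state, without advancing time (a new reading comes with each control period).
- imaging.grab_frame(name): name is "scene" or "side" or "wrist"; returns (picture, depth): 420x560x3 uint8, red, green, blue; 420x560 float32, m along the optical axis (not along the pixel's ray), 0 where there is no reading.
- imaging.camera_info(name): a dict with "fx", "fy", "cx", "cy" (pixels), "rvec" (rotation vector, rad) and "tvec" (3), from world to camera coordinates, as OpenCV has them. Camera axes: x right, y down, z forward; pixel columns grow to the right and rows downward; lengths in m; the calibration is good to about 2 mm. A picture is of the moment at which its call begins: read the wrist's pose just before it. camera_info takes no time and is no camera call; for the wrist camera it gives the pose at the moment of the call.
- ticket.sign_off(): hands the job in; it is judged then, once.
Trained networks look in the newest picture that a camera, given by its name, has taken for a name from the list of things; names that differ only in an ending like _2 or _b are one class to them, and where a whole thing is asked for, a point or a joint stands for the part that bears it (a point fixed in the world has none). Each returns a list of dicts, best first, with "conf" (0 to 1); they miss things now and then, are a little off and sometimes report something else, mostly with a low value. They report only what shows in the picture. A call takes as long as a camera call. They do not tell look-alikes from the thing itself.
- outline_of(camera, query): "mask" (420x560 bool, what is visible of it) and "centre" ([column, row] in pixels, amid what is visible of it).
The state is a dict: "t": time; "joint_positions": joint angles; "qvel": joint speeds; "tau": joint torques, N m; "tcp_pos": TCP position; "eef_rot": TCP orientation; "wrist_force": force on the tool from outside, world axes, zero at the start; "ft_torque": the same for the moment, N m; "width": finger opening in m; "finger_force": force on a finger pad.
Only numpy, scipy, OpenCV 4.12 (cv2) and the standard library are available. Lean on these libraries where they do the work, as an engineer would, in place of code of your own. Each camera call takes 0.05 s, during which the arm holds its last target. There are 200 camera calls.

### The job

With a fingertip, run the red marker along the steel rail of the divider rack, counting the gaps from the brass-knobbed end (filled gaps count too), and leave it standing over the third gap. Then push the blue lock body across the bench, end first, into that same third gap until it is fully home against the back stop. Push only, never lift, and leave the padlock, hasp and hinge where they are.

Things in the scene. Friction and masses are not known exactly. Their poses are not given: they have to be found in the camera images.
- rack: Wooden rack fixed on the bench, open to the robot, no floor (parts slide on the bench). Origin on the bench, middle of the mouth line; x runs into the gaps, y left along the rack, z up. Outer walls at y = +120 and -120 mm and three dividers make four gaps. Walls 8 mm thick, 40 mm high, x = 0 to 70 mm. Back stop: face at x = 70 mm, 46 mm high.
- brass_knob (a point): Centre of the brass knob (20 mm ball, top 62 mm above the bench, on a 16 mm post) at the front of the rack's outer wall at y = +120 mm. The gaps are counted from this end, towards the rack's -y.
- rail_mid (a point): Middle of the top face of the steel rail on the back stop: 12 mm square, 300 mm long along the rack's y, top 58 mm above the bench, centre line at x = 76 mm in the rack's frame.
- divider1: First inner divider from the brass end, pale wood, between the first and second gaps: 8 mm thick, 40 mm high, 70 mm deep. Origin on the bench at the middle of its front end; axes as the rack's. Its place along the rack differs from time to time; it is fixed.
- divider2: Second inner divider, the same, between the second and third gaps.
- divider3: Third inner divider, the same, between the third and fourth gaps. The third gap (42 to 62 mm clear) is between divider2 and divider3.
- marker_mid (a point): Middle of the upright tab of the red plastic marker that slides on the rail, 80 mm above the bench. The tab is 18 mm across the rail, 12 mm along it, from 67 to 94 mm above the bench; below it a 16 mm long saddle clasps the rail. A small pointer sticks 14 mm out of the saddle towards the rack's mouth, 63 mm above the bench.
- marker (a joint): How far the marker has slid along the rail from the brass end, m (0 to 0.244, growing towards the rack's -y); at value v the marker's centre is at y = 122 mm - v in the rack's frame. It starts within 15 mm of the brass end, slides with about 1 to 2 N of friction and stays where it is left.
- lock: Blue steel lock body, a loose block 80 mm long (its x), 34 mm wide (y), 26 mm high, about 0.2 to 0.45 kg, lying flat on the bench in front of the rack, one end more or less towards the rack. Origin at the centre of its underside. Either end may go in first. Fully home it sticks 10 mm out of the gap (its centre 30 mm past the mouth line).
- padlock: Brass padlock with steel shackle lying flat in the first or the fourth gap, 36 mm wide, 16 mm high; origin under its middle. Leave alone.
- hasp: Cast-aluminium hasp lying in the other one of the first and fourth gaps, 56 x 32 mm, 26 mm high at its staple; origin under its middle. Leave alone.
- hinge: Stainless flag hinge lying on the bench to the left, before the brass end; about 74 x 72 mm, 12 mm high; origin under its knuckle's middle. Leave alone.
Mind the look-alikes: they are no part of the job. What is shaped like the divider3 but green or orange is not meant.

How it is judged:
By the outcome, as a careful person would: the job done as asked, in the order asked, and still so for the second after the job is handed in, with the robot touching nothing.
It also fails if it takes over 64 s, if anything falls off the work surface, if the arm or the gripper's body presses on something with over 40 N, if the wrist force passes 120 N, or if a joint passes its speed limit or range.

## Working session

There is one attempt and no reset: what is moved stays moved. The work goes in short steps, Python scripts to look and compute and a tool call to move; the robot and the scene stay as the last step left them, time stands still between calls to the robot, and variables do not carry over. Pictures are saved under pics/ and viewed, at most 10 in all, crops included, and the job is handed in when it is done.

Besides the shell and the picture viewer there is one more tool, called in YAML: its name, and indented under it one key for each argument. move_arm: Moves the arm, as the interface text tells. Its arguments: {"type":"object","properties":{"commands":{"type":"array","items":{"type":"array","items":{"type":"array","items":{"type":"number"}}}},"grip":{"type":"number"},"newtons":{"type":"number"}},"required":["commands"]}

```bash
mkdir -p pics
cat > h.py <<'E'
import numpy as np, cv2
from station import robot, imaging, ticket, outline_of
def cam(n):
    c=imaging.camera_info(n); R,_=cv2.Rodrigues(np.array(c["rvec"],float)); return c,R,np.array(c["tvec"],float).ravel()
def cloud(n,depth,ci=None):
    c,R,t=ci or cam(n); v,u=np.mgrid[:420,:560]
    P=np.stack([(u-c["cx"])/c["fx"]*depth,(v-c["cy"])/c["fy"]*depth,depth],-1)
    W=(P-t)@R; W[depth<=0]=np.nan; return W
def grab(n,save=None):
    ci=cam(n); im,d=imaging.grab_frame(n)
    if save: cv2.imwrite("pics/"+save,im[:,:,::-1])
    return im,cloud(n,d,ci)
E
python3 - <<'E'
from h import *
for n in ("scene","side"):
    im,W=grab(n,n+"0.png")
    for q in ("brass_knob","rail_mid","divider1","divider2","divider3","marker_mid","lock","rack","padlock","hasp","hinge"):
        for r in outline_of(n,q)[:4]:
            if r["conf"]<.25: continue
            m=r["mask"]; p=W[m]; p=p[~np.isnan(p[:,0])]
            print(n,q,round(r["conf"],2),np.round(r["centre"]),m.sum(),np.round(np.median(p,0),3) if len(p) else None, np.round(p.max(0),3) if len(p) else None)
E
cd pics; python3 -c "
import cv2;a=[cv2.imread(n+'0.png') for n in('scene','side')]"
```

```text
scene brass_knob 0.95 [326. 253.] 2872 [0.659 0.062 0.05 ] [0.688 0.25  0.097]
scene rail_mid 0.79 [328. 252.] 2802 [0.66  0.063 0.05 ] [0.688 0.237 0.097]
scene divider1 0.9 [205. 312.] 390 [ 0.602 -0.165  0.037] [ 0.635 -0.153  0.043]
scene divider1 0.7 [323. 222.] 444 [0.614 0.112 0.029] [0.646 0.139 0.043]
scene divider1 0.65 [302. 245.] 387 [0.621 0.049 0.031] [0.654 0.071 0.043]
scene divider1 0.63 [284. 263.] 406 [ 0.627 -0.006  0.033] [0.661 0.015 0.043]
scene divider2 0.9 [205. 312.] 390 [ 0.602 -0.165  0.037] [ 0.635 -0.153  0.043]
scene divider2 0.7 [323. 222.] 444 [0.614 0.112 0.029] [0.646 0.139 0.043]
scene divider2 0.65 [302. 245.] 387 [0.621 0.049 0.031] [0.654 0.071 0.043]
scene divider2 0.63 [284. 263.] 406 [ 0.627 -0.006  0.033] [0.661 0.015 0.043]
scene divider3 0.9 [205. 312.] 390 [ 0.602 -0.165  0.037] [ 0.635 -0.153  0.043]
scene divider3 0.7 [323. 222.] 444 [0.614 0.112 0.029] [0.646 0.139 0.043]
scene divider3 0.65 [302. 245.] 387 [0.621 0.049 0.031] [0.654 0.071 0.043]
scene divider3 0.63 [284. 263.] 406 [ 0.627 -0.006  0.033] [0.661 0.015 0.043]
scene marke
[... 1426 characters left out ...]
652 -0.153  0.043]
side divider3 0.87 [274. 193.] 475 [0.613 0.11  0.025] [0.651 0.151 0.042]
side divider3 0.75 [325. 220.] 536 [ 0.628 -0.008  0.025] [0.667 0.028 0.043]
side marker_mid 0.46 [268. 154.] 204 [0.645 0.162 0.07 ] [0.662 0.174 0.097]
side lock 0.98 [297. 280.] 1105 [ 0.501 -0.078  0.025] [ 0.565 -0.055  0.029]
side rack 0.56 [312. 194.] 3688 [0.655 0.052 0.04 ] [0.744 0.274 0.097]
side padlock 0.9 [338. 231.] 330 [ 0.635 -0.037  0.015] [ 0.669 -0.009  0.039]
side padlock 0.5 [300. 278.] 1177 [ 0.5   -0.077  0.025] [ 0.564 -0.05   0.03 ]
side hasp 0.58 [260. 190.] 231 [0.601 0.147 0.006] [0.646 0.167 0.039]
side hinge 0.86 [185. 197.] 587 [0.486 0.242 0.003] [0.532 0.282 0.014]
```

View pics/scene0.png

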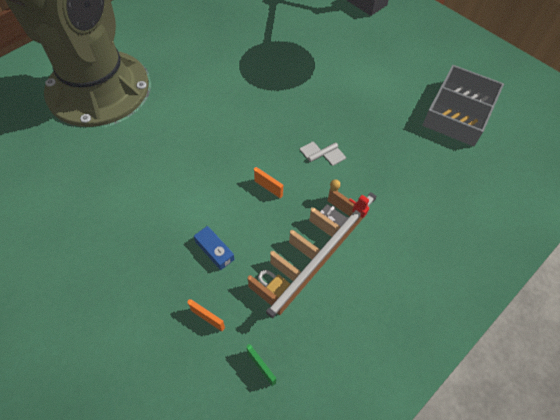

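View pics/side0.png

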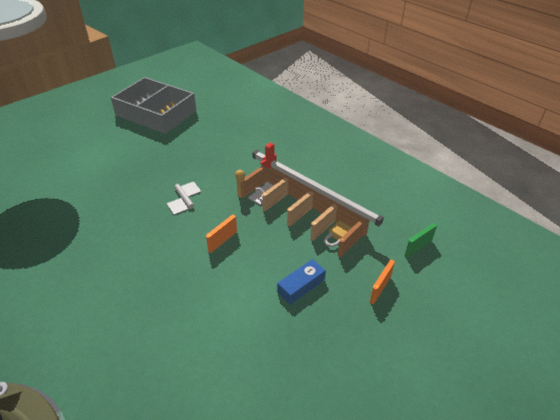

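Run:
```python
from h import *
res={}
for n in ("scene","side"):
    im,W=grab(n); Z=W[...,2]; print("==",n)
    hsv=cv2.cvtColor(im,cv2.COLOR_RGB2HSV)
    rk=outline_of(n,"rack")[0]["mask"]
    rk=cv2.dilate(rk.astype(np.uint8),np.ones((3,3)))>0
    m=rk&(Z>.055)&(Z<.066)&(hsv[...,1]<60); p=W[m][:,:2]; vx,vy,x0,y0=cv2.fitLine(p.astype(np.float32),cv2.DIST_HUBER,0,.01,.01).ravel()
    if vy<0: vx,vy=-vx,-vy
    s=(p-[x0,y0])@[vx,vy]; lo,hi=np.percentile(s,[.5,99.5]); mid=np.array([x0,y0])+np.array([vx,vy])*(lo+hi)/2
    yaw=np.degrees(np.arctan2(-vx,vy)); print("rail",m.sum(),"yaw",yaw,"mid",mid,"len",hi-lo, "z",np.median(Z[m]))
    ey=np.array([vx,vy]); ex=np.array([vy,-vx]); 
    def rf(p): return np.stack([(p[:,:2]-mid)@ex+.076,(p[:,:2]-mid)@ey],1)
    for r in outline_of(n,"divider1"):
        q=W[r["mask"]]; q=q[(q[:,2]>.038)&(q[:,2]<.046)]
        if len(q)<20: continue
        f=rf(q); f2=f[(f[:,0]>-.01)&(f[:,0]<.08)]
        if len(f2)<20: continue
        a=np.percentile(f2,[3,50,97],0); print("div",round(r["conf"],2),len(f2),np.round(a.T,4).tolist())
    red=(hsv[...,1]>170)&((hsv[...,0]<4)|(hsv[...,0]>174))&(Z>.05); q=W[red&(Z>.075)]; f=rf(q); print("marker",len(f),np.round(np.percentile(f,[5,50,95],0).T,4).tolist(),"world",np.median(q,0))
    blue=(hsv[...,0]>100)&(hsv[...,0]<130)&(hsv[...,1]>100)&(Z>.022)&(Z<.034)&(W[...,0]<.65)
    lm=outline_of(n,"lock")[0]["mask"]; q=W[lm&(Z>.022)&(Z<.034)]
    r=cv2.minAreaRect((q[:,:2]*1000).astype(np.float32)); print("lock",len(q),r, "rackframe",rf(np.array([r[0]])/1000))
    k=outline_of(n,"brass_knob")[0]
    print("rack origin",mid-.076*ex)
print(robot.sense()["eef_rot"])
```

```text
== scene
rail 977 yaw 6.59143 mid [0.66406652 0.05819543] len 0.30191531168662755 z 0.05808164736201029
div 0.87 128 [[0.0043, 0.0334, 0.0628], [0.0568, 0.061, 0.0655]]
div 0.79 137 [[0.0045, 0.0306, 0.061], [-0.0061, -0.002, 0.0023]]
div 0.56 158 [[0.0045, 0.0353, 0.0637], [-0.0618, -0.058, -0.054]]
marker 84 [[0.0705, 0.077, 0.0841], [0.1043, 0.1062, 0.1124]] world [0.65275296 0.16405983 0.09025513]
lock 732 ((507.1330261230469, -70.90254211425781), (34.605224609375, 82.03865051269531), 87.96170043945312) rackframe [[-0.09471513 -0.11023046]]
rack origin [0.58856889 0.0494715 ]
== side
rail 712 yaw 6.6140385 mid [0.66255795 0.05712805] len 0.30160018089258916 z 0.0577141774686816
div 0.77 110 [[0.0047, 0.037, 0.0686], [0.0565, 0.0605, 0.0654]]
div 0.73 117 [[0.0051, 0.036, 0.0677], [-0.0062, -0.0026, 0.0023]]
div 0.72 120 [[0.0046, 0.0376, 0.0662], [-0.0623, -0.0588, -0.0537]]
div 0.6 75 [[-0.0087, 0.0079, 0.0214], [-0.216, -0.2118, -0.2066]]
marker 22 [[0.0704, 0.0757, 0.0821], [0.1058, 0.1105, 0.1138]] world [0.64978516 0.16668039 0.09370895]
lock 828 ((507.03460693359375, -72.21424102783203), (34.838890075683594, 80.12728118896484), 88.42440032958984) rackframe [[-0.09338598 -0.1105682 ]]
rack origin [0.58706377 0.04837433]
[[ 8.97479992e-01  4.41055170e-01  5.62800938e-06]
 [ 4.41055170e-01 -8.97479992e-01  7.14440341e-06]
 [ 8.20210188e-06 -3.92969649e-06 -1.00000000e+00]]
```

move_arm:
  commands:
    - [[0.125,-0.097,0,0,0,-0.0245],[0.25,-0.194,0,0,0,-0.049],[0.375,-0.291,0,0,0,-0.0734],[0.5,-0.388,0,0,0,-0.0978],[0.625,-0.486,0,0,0,-0.1223],[0.75,-0.583,0,0,0,-0.1467],[0.875,-0.68,0,0,0,-0.171],[1,-0.777,0,0,0,-0.1956]]
  grip: 0

```text
t: 2.37
tcp_pos: [0.3202, -0.4693, 0.2241]
eef_rot: [[0.476, 0.88, 0.0], [0.88, -0.476, -0.0], [-0.0, 0.0, -1.0]]
wrist_force: [0.0, 0.8, -0.1]
width: 0.0001
finger_force: 0.0
```

move_arm:
  commands:
    - [[0.125,-0.006,0,0,0,-0.0245],[0.25,-0.012,0,0,0,-0.049],[0.375,-0.018,0,0,0,-0.0734],[0.5,-0.025,0,0,0,-0.0978],[0.625,-0.03,0,0,0,-0.1223],[0.75,-0.037,0,0,0,-0.1467],[0.875,-0.044,0,0,0,-0.171],[1,-0.05,0,0,0,-0.1956]]

```text
t: 3.03
tcp_pos: [0.355, -0.3973, 0.2241]
eef_rot: [[-0.118, 0.993, 0.0], [0.993, 0.118, -0.0], [-0.0, 0.0, -1.0]]
wrist_force: [0.3, -0.3, -0.1]
width: 0.0
finger_force: 0.0
```

move_arm:
  commands:
    - [[0.125,0.08,0,0,0,0],[0.25,0.16,0,0,0,0],[0.375,0.24,0,0,0,0],[0.5,0.32,0,0,0,0],[0.625,0.4,0,0,0,0],[0.75,0.48,0,0,0,0],[0.875,0.56,0,0,0,0],[1,0.637,0,0,0,0]]

```text
t: 3.7
tcp_pos: [0.3969, -0.3112, 0.224]
eef_rot: [[-0.115, 0.993, 0.0], [0.993, 0.115, -0.0], [-0.0, 0.0, -1.0]]
wrist_force: [-0.3, 0.4, 1.0]
width: 0.0003
finger_force: 0.0
```

move_arm:
  commands:
    - [[0.125,0.08,0,0,0,0],[0.25,0.16,0,0,0,0],[0.375,0.24,0,0,0,0],[0.5,0.32,0,0,0,0],[0.625,0.4,0,0,0,0],[0.75,0.48,0,0,0,0],[0.875,0.56,0,0,0,0],[1,0.637,0,0,0,0]]

```text
t: 4.37
tcp_pos: [0.4382, -0.226, 0.224]
eef_rot: [[-0.115, 0.993, 0.0], [0.993, 0.115, 0.0], [0.0, 0.0, -1.0]]
wrist_force: [-0.2, -0.8, -0.1]
width: 0.0
finger_force: 0.0
```

move_arm:
  commands:
    - [[0.125,0.08,0,0,0,0],[0.25,0.16,0,0,0,0],[0.375,0.24,0,0,0,0],[0.5,0.32,0,0,0,0],[0.625,0.4,0,0,0,0],[0.75,0.48,0,0,0,0],[0.875,0.56,0,0,0,0],[1,0.637,0,0,0,0]]

```text
t: 5.03
tcp_pos: [0.4796, -0.1406, 0.224]
eef_rot: [[-0.115, 0.993, 0.0], [0.993, 0.115, 0.0], [0.0, 0.0, -1.0]]
wrist_force: [-0.3, -0.4, -0.5]
width: -0.0005
finger_force: 0.0
```

move_arm:
  commands:
    - [[0.125,0.08,0,0,0,0],[0.25,0.16,0,0,0,0],[0.375,0.24,0,0,0,0],[0.5,0.32,0,0,0,0],[0.625,0.4,0,0,0,0],[0.75,0.48,0,0,0,0],[0.875,0.56,0,0,0,0],[1,0.64,0,0,0,0]]

```text
t: 5.7
tcp_pos: [0.5214, -0.0553, 0.224]
eef_rot: [[-0.115, 0.993, -0.0], [0.993, 0.115, 0.0], [0.0, 0.0, -1.0]]
wrist_force: [-0.1, 0.5, -0.2]
width: -0.0001
finger_force: 0.0
```

move_arm:
  commands:
    - [[0.125,0.08,0,0,0,0],[0.25,0.16,0,0,0,0],[0.375,0.24,0,0,0,0],[0.5,0.32,0,0,0,0],[0.625,0.4,0,0,0,0],[0.75,0.48,0,0,0,0],[0.875,0.56,0,0,0,0],[1,0.64,0,0,0,0]]

```text
t: 6.37
tcp_pos: [0.5631, 0.03, 0.224]
eef_rot: [[-0.115, 0.993, -0.0], [0.993, 0.115, 0.0], [0.0, -0.0, -1.0]]
wrist_force: [0.3, -0.0, -0.8]
width: -0.0001
finger_force: 0.0
```

move_arm:
  commands:
    - [[0.125,0.08,0,0,0,0],[0.25,0.16,0,0,0,0],[0.375,0.24,0,0,0,0],[0.5,0.32,0,0,0,0],[0.625,0.4,0,0,0,0],[0.75,0.48,0,0,0,0],[0.875,0.56,0,0,0,0],[1,0.64,0,0,0,0]]

```text
t: 7.03
tcp_pos: [0.6047, 0.1153, 0.224]
eef_rot: [[-0.115, 0.993, -0.0], [0.993, 0.115, 0.0], [0.0, -0.0, -1.0]]
wrist_force: [-0.0, -0.3, 0.2]
width: 0.0001
finger_force: 0.0
```

move_arm:
  commands:
    - [[0.125,0.08,0,0,0,0],[0.25,0.16,0,0,0,0],[0.375,0.24,0,0,0,0],[0.5,0.32,0,0,0,0],[0.625,0.4,0,0,0,0],[0.75,0.48,0,0,0,0],[0.875,0.56,0,0,0,0],[1,0.64,0,0,0,0]]

```text
t: 7.7
tcp_pos: [0.6464, 0.2007, 0.2239]
eef_rot: [[-0.115, 0.993, -0.0], [0.993, 0.115, -0.0], [-0.0, -0.0, -1.0]]
wrist_force: [0.7, -0.5, 0.4]
width: -0.0001
finger_force: 0.0
```

move_arm:
  commands:
    - [[0.02,0,0.12,0,0,0],[0.04,0,0.25,0,0,0],[0.06,0,0.37,0,0,0],[0.06,0,0.5,0,0,0],[0.06,0,0.62,0,0,0],[0.06,0,0.75,0,0,0],[0.06,0,0.87,0,0,0],[0.06,0,1,0,0,0]]

```text
t: 8.37
tcp_pos: [0.6454, 0.204, 0.143]
eef_rot: [[-0.114, 0.993, 0.0], [0.993, 0.114, -0.0], [-0.0, 0.0, -1.0]]
wrist_force: [-0.3, 0.6, 0.7]
width: 0.0
finger_force: 0.0
```

```bash
cat >> h.py <<'E'
O=np.array([.588,.049]); EX=np.array([.9934,.1149]); EY=np.array([-.1149,.9934])
def rack(p): d=np.atleast_2d(p)[:,:2]-O; return np.stack([d@EX,d@EY],1)
def pic2(name):
    a=[]
    for n in ("scene","side"):
        im,W=grab(n); a.append(im[90:390,120:480,::-1]) 
    cv2.imwrite("pics/"+name,np.hstack(a))
E
python3 - <<'E'
from h import *
s=robot.sense(); print(s["tcp_pos"],rack(s["tcp_pos"]))
pic2("p1.png")
E
```

```text
[0.64540422 0.20398764 0.14303498] [[0.07483343 0.14736897]]
```

View pics/p1.png

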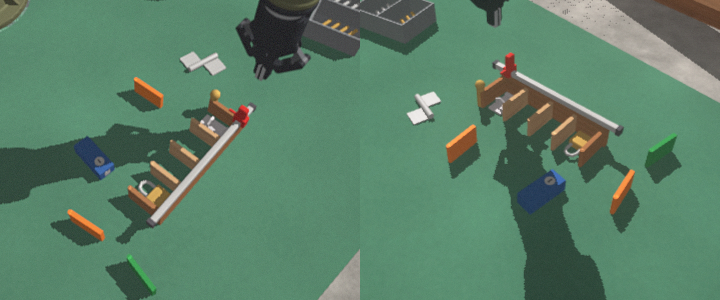

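move_arm:
  commands:
    - [[0,0,0.12,0,0,0],[0,0,0.24,0,0,0],[0,0,0.36,0,0,0],[0,0,0.48,0,0,0],[0,0,0.6,0,0,0],[0,0,0.65,0,0,0],[0,0,0.65,0,0,0],[0,0,0.65,0,0,0]]

```text
t: 9.13
tcp_pos: [0.6453, 0.2045, 0.0918]
eef_rot: [[-0.115, 0.993, -0.0], [0.993, 0.115, 0.0], [0.0, -0.0, -1.0]]
wrist_force: [0.3, 0.3, 0.3]
width: 0.0001
finger_force: 0.0
```

move_arm:
  commands:
    - [[-0.05,0,0,0,0,0],[-0.1,0,0,0,0,0],[-0.15,0,0,0,0,0],[-0.2,0,0,0,0,0],[-0.25,0,0,0,0,0],[-0.3,0,0,0,0,0],[-0.35,0,0,0,0,0],[-0.4,0,0,0,0,0]]

```text
t: 9.8
tcp_pos: [0.6491, 0.1721, 0.092]
eef_rot: [[-0.115, 0.993, 0.0], [0.993, 0.115, 0.0], [0.0, 0.0, -1.0]]
wrist_force: [-0.1, 0.6, 0.0]
width: 0.0003
finger_force: 0.0
```

move_arm:
  commands:
    - [[-0.1,0,0,0,0,0],[-0.2,0,0,0,0,0],[-0.3,0,0,0,0,0],[-0.4,0,0,0,0,0],[-0.5,0,0,0,0,0],[-0.6,0,0,0,0,0],[-0.7,0,0,0,0,0],[-0.8,0,0,0,0,0]]

```text
t: 10.47
tcp_pos: [0.6565, 0.1081, 0.092]
eef_rot: [[-0.115, 0.993, 0.0], [0.993, 0.115, -0.0], [-0.0, 0.0, -1.0]]
wrist_force: [0.2, -0.0, 0.0]
width: 0.0
finger_force: 0.0
```

move_arm:
  commands:
    - [[-0.1,0,0,0,0,0],[-0.2,0,0,0,0,0],[-0.3,0,0,0,0,0],[-0.4,0,0,0,0,0],[-0.5,0,0,0,0,0],[-0.6,0,0,0,0,0],[-0.65,0,0,0,0,0],[-0.7,0,0,0,0,0]]

```text
t: 11.13
tcp_pos: [0.6629, 0.0527, 0.092]
eef_rot: [[-0.114, 0.993, -0.0], [0.993, 0.114, 0.0], [0.0, -0.0, -1.0]]
wrist_force: [0.0, 0.3, 0.4]
width: -0.0002
finger_force: 0.0
```

```bash
cat > mk.py <<'E'
from h import *
s=robot.sense(); print(s["tcp_pos"],rack(s["tcp_pos"]))
for n in ("scene","side"):
    im,W=grab(n); hsv=cv2.cvtColor(im,cv2.COLOR_RGB2HSV); Z=W[...,2]
    red=(hsv[...,1]>170)&((hsv[...,0]<4)|(hsv[...,0]>174))&(Z>.05)&(Z<.11)
    for lo,hi in((.05,.067),(.067,.1)):
        q=rack(W[red&(Z>lo)&(Z<hi)]); print(n,len(q),np.round(np.percentile(q,[3,50,97],0).T,4).tolist())
E
python3 mk.py
```

```text
[0.66286735 0.05267666 0.09196646] [[ 0.07479568 -0.00494986]]
scene 41 [[0.0775, 0.0869, 0.0895], [0.1032, 0.1049, 0.1164]]
scene 84 [[0.0742, 0.0814, 0.0881], [0.1043, 0.1066, 0.1137]]
side 22 [[0.0529, 0.0641, 0.0828], [0.104, 0.1101, 0.1177]]
side 31 [[0.0667, 0.0724, 0.0824], [0.1033, 0.1083, 0.1133]]
```

```bash
python3 -c "
from h import *
pic2('p2.png')
im,W=grab('side')
for r in [(0.075,-0.005)]:
    p=O+EX*r[0]+EY*r[1]
    d=np.hypot(W[...,0]-p[0],W[...,1]-p[1]); m=(d<.03)&(W[...,2]>.066); print(m.sum(),np.nanpercentile(W[m][:,2],[0,1,5,20]))
print(robot.sense())"
```

```text
892 [0.09920585 0.10357654 0.11112674 0.13160198]
{'t': 11.3833, 'joint_positions': array([ 12.18313439,  42.2225496 , -34.01775372,  88.71675889,
        26.50492132,  57.28081792, -22.83231222]), 'qvel': array([-0.20814622, -0.05393529, -0.13120501,  0.02647669, -0.02526854,
        0.07529953, -0.04568567]), 'tau': array([ 5.14205787e-01, -6.96562243e+01, -9.00243938e+00, -2.08222729e+01,
        4.78426705e-02,  1.83902693e-02,  4.95743036e-03]), 'tcp_pos': array([0.66271357, 0.05407247, 0.09206079]), 'eef_rot': array([[-1.15356315e-01,  9.93324177e-01,  1.43679679e-05],
       [ 9.93324026e-01,  1.15356290e-01,  5.52607013e-04],
       [ 5.47260471e-04,  7.80187565e-05, -9.99999847e-01]]), 'wrist_force': array([-0.01866179, -0.09612377, -0.13947235]), 'ft_torque': array([-0.01426956,  0.06605808,  0.01920299]), 'finger_force': 0.0, 'width': 5.9957419076716867e-05}
```

View pics/p2.png

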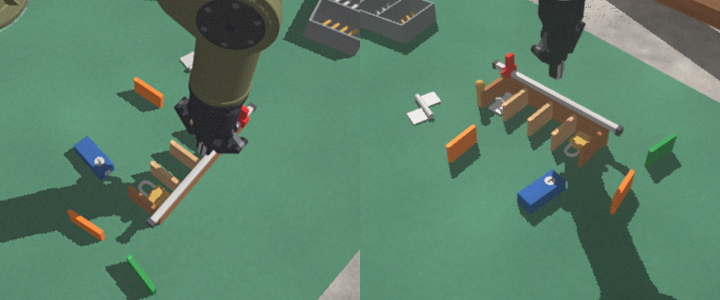

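```bash
python3 -c "
from h import *
im,W=grab('side'); g=im.max(2); 
m=np.zeros_like(g,bool); m[140:172,290:345]=True
m&=(g<75)&(W[...,2]>.064)
v,u=np.where(m); k=v>=v.max()-4
print(v.max(),np.c_[u[k],v[k]][:12].tolist()); q=W[m][k]; print(np.round(q[::6],3), rack(q).mean(0))
print(np.nanmin(W[m],0),np.nanmax(W[m],0))
c,R,t=cam('side'); s=robot.sense()
for dz in(0,-.014,):
  p=R@(s['tcp_pos']+[0,0,dz])+t; print(c['fx']*p[0]/p[2]+c['cx'],c['fy']*p[1]/p[2]+c['cy'])
"
```

```text
167 [[309, 163], [310, 163], [311, 163], [312, 163], [313, 163], [314, 163], [315, 163], [316, 163], [309, 164], [310, 164], [311, 164], [312, 164]]
[[0.65  0.058 0.112]
 [0.652 0.046 0.118]
 [0.649 0.048 0.116]
 [0.65  0.051 0.111]
 [0.651 0.054 0.107]
 [0.649 0.045 0.111]] [ 0.06236292 -0.00704968]
[0.59988405 0.03285632 0.10711958] [0.68992434 0.06358561 0.19424218]
314.9921069109629 169.62385708627278
314.5480213748976 175.50414692975738
```

move_arm:
  commands:
    - [[0.12,0,-0.06,0,0,0],[0.25,0,-0.1,0,0,0],[0.37,0,-0.1,0,0,0],[0.5,0,-0.1,0,0,0],[0.62,0,-0.1,0,0,0],[0.75,0,-0.1,0,0,0],[0.87,0,-0.1,0,0,0],[1,0,-0.1,0,0,0]]

```text
t: 12.1
tcp_pos: [0.6534, 0.1339, 0.0998]
eef_rot: [[-0.115, 0.993, -0.0], [0.993, 0.115, -0.0], [-0.0, -0.0, -1.0]]
wrist_force: [0.3, 0.1, 0.5]
width: -0.0004
finger_force: 0.0
```

move_arm:
  commands:
    - [[0.15,0,0,0,0,0],[0.3,0,0,0,0,0],[0.45,0,0,0,0,0],[0.6,0,0,0,0,0],[0.75,0,0,0,0,0],[0.9,0,0.1,0,0,0],[0.9,0,0.2,0,0,0],[0.9,0,0.25,0,0,0]]

```text
t: 12.77
tcp_pos: [0.6444, 0.2051, 0.0783]
eef_rot: [[-0.116, 0.993, -0.002], [0.993, 0.116, -0.001], [-0.0, -0.002, -1.0]]
wrist_force: [-0.1, -0.2, -0.1]
width: 0.0001
finger_force: 0.0
```

```bash
python3 -c "
from h import *
s=robot.sense(); print(s['tcp_pos'],rack(s['tcp_pos']))
c,R,t=cam('side')
for dz in(.012,0,-.014):
  p=R@(s['tcp_pos']+[0,0,dz])+t; print(c['fx']*p[0]/p[2]+c['cx'],c['fy']*p[1]/p[2]+c['cy'])
im,W=grab('side')
a=cv2.resize(im[100:180,210:310,::-1],None,fx=5,fy=5,interpolation=2)
im,_=grab('scene'); b=cv2.resize(im[160:240,310:370,::-1],None,fx=5,fy=5,interpolation=2)
cv2.imwrite('pics/p3.png',np.hstack([a,b]))
"
```

```text
[0.64441158 0.20507704 0.07829916] [[0.07397251 0.14856524]]
254.4861324860325 139.3332247526648
254.649833891483 144.25778805050174
254.8373240505333 149.8979788199317
```

View pics/p3.png

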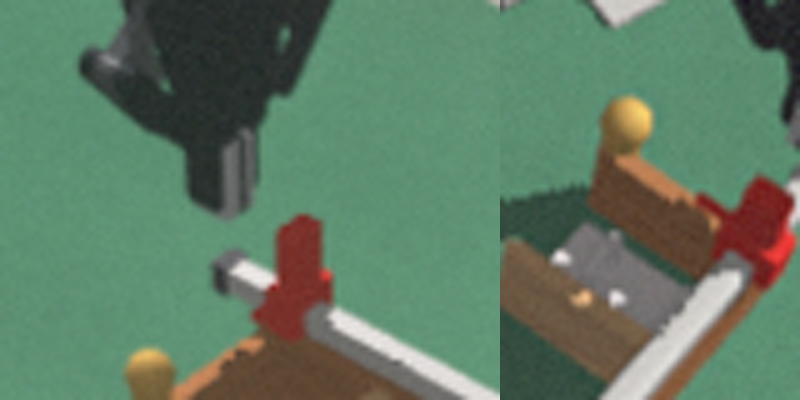

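move_arm:
  commands:
    - [[0,0,0.04,0,0,0],[0,0,0.08,0,0,0],[0,0.02,0.12,0,0,0],[-0.05,0.02,0.125,0,0,0],[-0.1,0.02,0.125,0,0,0],[-0.15,0.02,0.125,0,0,0],[-0.2,0.02,0.125,0,0,0],[-0.25,0.02,0.125,0,0,0]]

```text
t: 13.53
tcp_pos: [0.6495, 0.1841, 0.0702]
eef_rot: [[-0.114, 0.993, 0.0], [0.993, 0.114, 0.0], [0.0, 0.0, -1.0]]
wrist_force: [-0.3, 0.8, 0.5]
width: 0.0003
finger_force: 0.7
```

move_arm:
  commands:
    - [[-0.05,0,0,0,0,0],[-0.1,0,0,0,0,0],[-0.15,0,0,0,0,0],[-0.2,0,0,0,0,0],[-0.25,0,0,0,0,0],[-0.3,0,0,0,0,0],[-0.35,0,0,0,0,0],[-0.4,0,0,0,0,0]]

```text
t: 14.2
tcp_pos: [0.653, 0.1526, 0.0701]
eef_rot: [[-0.115, 0.993, 0.0], [0.993, 0.115, 0.0], [0.0, 0.0, -1.0]]
wrist_force: [0.4, 0.4, 1.2]
width: -0.0
finger_force: 0.7
```

```bash
python3 mk.py
```

```text
[0.65301237 0.15259199 0.07005436] [[0.076486   0.09543836]]
scene 68 [[0.0533, 0.0803, 0.0894], [0.0699, 0.0729, 0.0833]]
scene 124 [[0.0696, 0.0787, 0.0867], [0.0713, 0.0736, 0.0811]]
side 16 [[0.0519, 0.0649, 0.0853], [0.0689, 0.0729, 0.0782]]
side 29 [[0.0651, 0.0698, 0.0831], [0.0689, 0.0739, 0.0795]]
```

move_arm:
  commands:
    - [[-0.12,0,0,0,0,0],[-0.24,0,0,0,0,0],[-0.36,0,0,0,0,0],[-0.48,0,0,0,0,0],[-0.6,0,0,0,0,0],[-0.72,0,0,0,0,0],[-0.84,0,0,0,0,0],[-0.95,0,0,0,0,0]]

```text
t: 14.97
tcp_pos: [0.6616, 0.0759, 0.0699]
eef_rot: [[-0.114, 0.993, -0.0], [0.993, 0.114, -0.0], [-0.0, -0.0, -1.0]]
wrist_force: [-0.5, 1.5, 0.2]
width: -0.0004
finger_force: 0.8
```

move_arm:
  commands:
    - [[-0.08,0,0,0,0,0],[-0.15,0,0,0,0,0],[-0.21,0,0,0,0,0],[-0.26,0,0,0,0,0],[-0.3,0,0,0,0,0],[-0.33,0,0,0,0,0],[-0.35,0,0,0,0,0],[-0.35,0,0,0,0,0]]

```text
t: 15.63
tcp_pos: [0.665, 0.0492, 0.07]
eef_rot: [[-0.115, 0.993, 0.0], [0.993, 0.115, -0.0], [-0.0, 0.0, -1.0]]
wrist_force: [0.6, 0.7, -0.2]
width: 0.0003
finger_force: 0.0
```

```bash
python3 mk.py
```

```text
[0.66498325 0.04922103 0.069962  ] [[ 0.07650055 -0.0086258 ]]
scene 65 [[0.0537, 0.0832, 0.0894], [-0.034, -0.031, -0.0214]]
scene 124 [[0.0691, 0.0789, 0.0876], [-0.033, -0.0306, -0.0231]]
side 38 [[0.0538, 0.064, 0.0817], [-0.0341, -0.0285, -0.0213]]
side 44 [[0.066, 0.0707, 0.0819], [-0.0335, -0.03, -0.0229]]
```

move_arm:
  commands:
    - [[0.06,0,0,0,0,0],[0.08,0,-0.1,0,0,0],[0.08,0,-0.2,0,0,0],[0.08,0,-0.35,0,0,0],[0.08,0,-0.5,0,0,0],[0.08,0,-0.6,0,0,0],[0.08,0,-0.7,0,0,0],[0.08,0,-0.8,0,0,0]]

```text
t: 16.4
tcp_pos: [0.6643, 0.0558, 0.1353]
eef_rot: [[-0.114, 0.993, 0.001], [0.993, 0.114, -0.0], [-0.0, 0.001, -1.0]]
wrist_force: [-0.1, -0.5, 0.1]
width: 0.0001
finger_force: 0.0
```

move_arm:
  commands:
    - [[-0.12,-0.12,0,0,0,0],[-0.25,-0.25,0,0,0,0],[-0.37,-0.37,0,0,0,0],[-0.5,-0.5,0,0,0,0],[-0.62,-0.62,0,0,0,0],[-0.75,-0.75,0,0,0,0],[-0.87,-0.87,0,0,0,0],[-1,-1,0,0,0,0]]
  grip: 0.47

```text
t: 17.07
tcp_pos: [0.5933, -0.0333, 0.1342]
eef_rot: [[-0.115, 0.993, 0.0], [0.993, 0.115, 0.0], [0.0, 0.0, -1.0]]
wrist_force: [-0.7, 0.5, -1.1]
width: 0.0397
finger_force: 0.0
```

move_arm:
  commands:
    - [[-0.12,-0.12,0,0,0,0],[-0.25,-0.25,0,0,0,0],[-0.37,-0.37,0,0,0,0],[-0.5,-0.5,0,0,0,0],[-0.62,-0.62,0,0,0,0],[-0.75,-0.75,0,0,0,0],[-0.87,-0.87,0,0,0,0],[-0.95,-1,0,0,0,0]]

```text
t: 17.73
tcp_pos: [0.5224, -0.1188, 0.134]
eef_rot: [[-0.114, 0.994, 0.0], [0.994, 0.114, -0.0], [-0.0, 0.0, -1.0]]
wrist_force: [-0.2, 0.0, -0.4]
width: 0.0403
finger_force: 0.0
```

move_arm:
  commands:
    - [[0,-0.06,0.12,0,0,0],[0,-0.13,0.25,0,0,0],[0,-0.13,0.37,0,0,0],[0,-0.13,0.5,0,0,0],[0,-0.13,0.62,0,0,0],[0,-0.13,0.75,0,0,0],[0,-0.13,0.87,0,0,0],[0,-0.13,1,0,0,0]]

```text
t: 18.4
tcp_pos: [0.513, -0.1183, 0.0529]
eef_rot: [[-0.115, 0.993, 0.0], [0.993, 0.115, 0.0], [0.0, 0.0, -1.0]]
wrist_force: [-0.2, -0.4, -0.3]
width: 0.0401
finger_force: 0.0
```

```bash
cat >> h.py <<'E'
def pic3(name,proj=()):
    a=[]
    for n,(r,c) in (("side",(150,190)),("scene",(180,140))):
        im,W=grab(n); a.append(cv2.resize(im[r:r+165,c:c+200,::-1],None,fx=2,fy=2,interpolation=2)) 
        cc,R,t=cam(n)
        for p in proj:
            q=R@np.array(p)+t; cv2.circle(a[-1],(int(2*(cc['fx']*q[0]/q[2]+cc['cx']-c)),int(2*(cc['fy']*q[1]/q[2]+cc['cy']-r))),3,(255,0,255),1)
    cv2.imwrite("pics/"+name,np.hstack(a))
E
python3 - <<'E'
from h import *
s=robot.sense(); t=np.array(s["tcp_pos"]); print(t,rack(t),s["width"])
pic3("p4.png",[t])
im,W=grab("scene"); hsv=cv2.cvtColor(im,cv2.COLOR_RGB2HSV)
m=(hsv[...,0]>4)&(hsv[...,0]<14)&(hsv[...,1]>200)&(W[...,2]>.036)&(W[...,1]<-.1); q=rack(W[m]); print("board",q.min(0),q.max(0))
E
```

```text
[ 0.51295754 -0.11829793  0.0529395 ] [[-0.09376971 -0.15757139]] 0.04011523818505908Traceback (most recent call last):
  File "<stdin>", line 5, in <module>
    return umr_minimum(a, axis, None, out, keepdims, initial, where)
ValueError: zero-size array to reduction operation minimum which has no identity
```

View pics/p4.png

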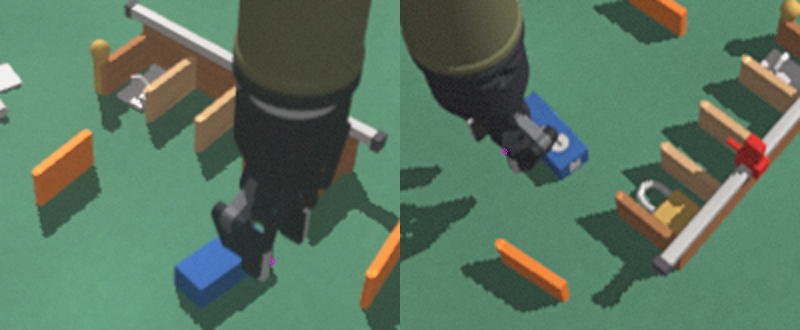

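move_arm:
  commands:
    - [[0,0,0.08,0,0,0],[0,0,0.16,0,0,0],[0,0,0.24,0,0,0],[0,0,0.32,0,0,0],[0,0,0.4,0,0,0],[0,0,0.44,0,0,0],[0,0,0.48,0,0,0],[0,0,0.5,0,0,0]]

```text
t: 19.22
tcp_pos: [0.5126, -0.1185, 0.0135]
eef_rot: [[-0.115, 0.993, -0.0], [0.993, 0.115, 0.0], [0.0, -0.0, -1.0]]
wrist_force: [0.9, -0.6, -0.2]
width: 0.0398
finger_force: 0.0
```

Run:
```python
from h import *
s=robot.sense(); t=np.array(s["tcp_pos"]); print(t,rack(t),s["width"],s["wrist_force"])
f=t-np.r_[EX,0]*.034; f[2]=0
g=f.copy(); g[2]=t[2]
pic3("p5.png",[f,g])
```

```text
[ 0.51261327 -0.11847462  0.01350169] [[-0.09413201 -0.15770735]] 0.03981146565987789 [ 0.94892914 -0.5958474  -0.22550495]
```

View pics/p5.png

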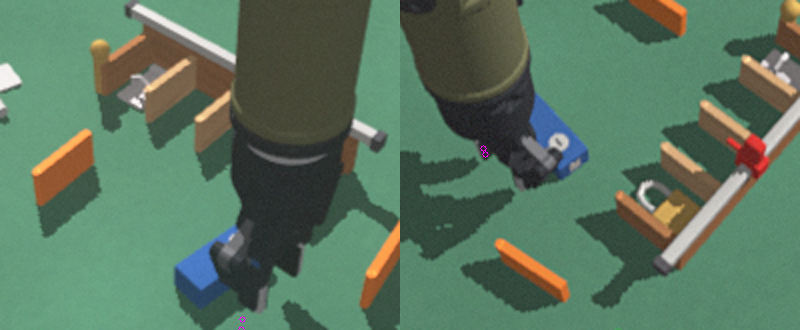

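move_arm:
  commands:
    - [[0,0,0.02,0,0,0],[0,0,0.04,0,0,0],[0,0,0.06,0,0,0],[0,0,0.08,0,0,0],[0,0,0.1,0,0,0],[0,0,0.12,0,0,0],[0,0,0.13,0,0,0],[0,0,0.13,0,0,0]]

```text
t: 19.98
tcp_pos: [0.5126, -0.1185, 0.0034]
eef_rot: [[-0.115, 0.993, -0.0], [0.993, 0.115, 0.0], [0.0, -0.0, -1.0]]
wrist_force: [0.1, 0.2, 0.0]
width: 0.0399
finger_force: 0.0
```

move_arm:
  commands:
    - [[0.07,0,0,0,0,0],[0.14,0,0,0,0,0],[0.21,0,0,0,0,0],[0.28,0,0,0,0,0],[0.35,0,0,0,0,0],[0.42,0,0,0,0,0],[0.49,0,0,0,0,0],[0.56,0,0,0,0,0]]

```text
t: 20.65
tcp_pos: [0.5076, -0.0738, 0.0037]
eef_rot: [[-0.115, 0.993, 0.0], [0.993, 0.115, -0.001], [-0.001, 0.0, -1.0]]
wrist_force: [0.9, -3.4, 1.4]
width: 0.0404
finger_force: 1.3
```

```bash
cat > lk.py <<'E'
from h import *
import sys
s=robot.sense(); t=np.array(s["tcp_pos"]); print(t,rack(t),s["wrist_force"],s["t"])
for n in ("scene","side"):
    im,W=grab(n); Z=W[...,2]
    o=outline_of(n,"lock")
    if not o: print("no lock"); continue
    hsv=cv2.cvtColor(im,cv2.COLOR_RGB2HSV)
    q=W[o[0]["mask"]&(Z>.022)&(Z<.032)&(hsv[...,0]>98)&(hsv[...,0]<135)&(hsv[...,1]>80)]
    f=rack(q); (c,wh,a)=cv2.minAreaRect((f*1000).astype(np.float32)); print(n,round(o[0]["conf"],2),len(q),np.round(c,1),np.round(wh,1),round(a,1),np.round(np.percentile(f,[1,99],0).T*1000,1).tolist())
E
python3 lk.py
```

```text
[ 0.50757617 -0.07379034  0.00373069] [[-0.09400164 -0.11273922]] [ 0.89196312 -3.35794603  1.38902645] 20.65
no lock
side 0.67 154 [-129.4  -87.3] [36.8 15.7] 88.4 [[-136.9, -121.5], [-101.1, -69.4]]
```

move_arm:
  commands:
    - [[0.1,0,0,0,0,0],[0.2,0,0,0,0,0],[0.3,0,0,0,0,0],[0.4,0,0,0,0,0],[0.5,0,0,0,0,0],[0.58,0,0,0,0,0],[0.64,0,0,0,0,0],[0.68,0,0,0,0,0]]

```text
t: 21.52
tcp_pos: [0.5013, -0.019, 0.0036]
eef_rot: [[-0.116, 0.993, 0.0], [0.993, 0.116, 0.0], [0.0, 0.0, -1.0]]
wrist_force: [0.7, -2.0, 0.1]
width: 0.0399
finger_force: 0.8
```

move_arm:
  commands:
    - [[0,0,0,0,0,0],[-0.05,0,0,0,0,0],[-0.12,0,0,0,0,0],[-0.25,0,0,0,0,0],[-0.35,-0.05,0,0,0,0],[-0.4,-0.1,-0.1,0,0,0],[-0.4,-0.2,-0.25,0,0,0],[-0.4,-0.3,-0.4,0,0,0]]

```text
t: 22.18
tcp_pos: [0.4803, -0.0557, 0.036]
eef_rot: [[-0.113, 0.994, -0.001], [0.994, 0.113, 0.0], [0.0, -0.001, -1.0]]
wrist_force: [-0.1, 0.2, -0.8]
width: 0.0403
finger_force: 0.0
```

```bash
python3 lk.py
```

```text
[ 0.48025664 -0.05574714  0.0360276 ] [[-0.1190677  -0.09167609]] [-0.05386775  0.22379805 -0.81880004] 22.1833
scene 0.91 464 [-95.1 -28.8] [34.3 80.8] 88.1 [[-133.9, -56.4], [-45.9, -13.1]]
side 0.49 109 [-131.3  -30.5] [33.9 15.8] 82.1 [[-137.4, -122.0], [-47.2, -15.0]]
```

move_arm:
  commands:
    - [[0,0,-0.2,0,0,0],[0,-0.1,-0.4,0,0,0.03],[0.1,-0.2,-0.6,0,0,0.065],[0.25,-0.3,-0.7,0,0,0.1],[0.4,-0.4,-0.8,0,0,0.14],[0.55,-0.5,-0.8,0,0,0.18],[0.66,-0.6,-0.8,0,0,0.215],[0.77,-0.7,-0.8,0,0,0.25]]
  grip: 0

```text
t: 23.05
tcp_pos: [0.4184, 0.0007, 0.0994]
eef_rot: [[0.626, 0.78, 0.0], [0.78, -0.626, 0.0], [0.0, 0.0, -1.0]]
wrist_force: [0.5, 0.3, 0.9]
width: -0.0004
finger_force: 0.0
```

move_arm:
  commands:
    - [[0,0,0,0,0,0.035],[0,0,0,0,0,0.07],[0,0,0,0,0,0.105],[0,0,0,0,0,0.14],[0,0,0,0,0,0.175],[0,0,0,0,0,0.21],[0,0,0,0,0,0.25],[0,0,0,0,0,0.25]]

```text
t: 23.72
tcp_pos: [0.4187, 0.0003, 0.0992]
eef_rot: [[0.994, 0.11, -0.0], [0.11, -0.994, -0.0], [-0.0, 0.0, -1.0]]
wrist_force: [-1.2, -0.1, 0.2]
width: -0.0
finger_force: 0.0
```

```bash
python3 lk.py; python3 mk.py; python3 -c "
from h import *
print(robot.sense()['eef_rot'])"
```

```text
[4.18710142e-01 3.19157024e-04 9.92484135e-02] [[-0.17376597 -0.02890814]] [-1.24460722 -0.06342764  0.18394539] 23.7167
scene 0.82 578 [-95.4 -29.8] [34.8 79.4] 89.8 [[-134.0, -56.3], [-46.4, -13.4]]
side 0.89 640 [-97.1 -30.7] [80.4 35.2] 0.2 [[-136.3, -58.7], [-47.9, -14.3]]
[4.18540635e-01 2.79354664e-04 9.94068316e-02] [[-0.17393894 -0.02892821]]
scene 74 [[0.0525, 0.0818, 0.0893], [-0.0338, -0.03, -0.021]]
scene 125 [[0.0686, 0.078, 0.0863], [-0.033, -0.0299, -0.0224]]
side 27 [[0.0508, 0.063, 0.0772], [-0.0344, -0.0261, -0.0207]]
side 32 [[0.066, 0.0741, 0.0826], [-0.0334, -0.0265, -0.0222]]
[[ 9.93137960e-01  1.16948490e-01 -2.07802699e-04]
 [ 1.16948514e-01 -9.93137973e-01  1.03625170e-04]
 [-1.94257944e-04 -1.27216306e-04 -9.99999973e-01]]
```

move_arm:
  commands:
    - [[0,0.01,0.15,0,0,0],[0,0.015,0.3,0,0,0],[0,0.015,0.45,0,0,0],[0,0.015,0.6,0,0,0],[0,0.015,0.75,0,0,0],[0,0.015,0.85,0,0,0],[0,0.015,0.95,0,0,0],[0,0.015,1,0,0,0]]

```text
t: 24.68
tcp_pos: [0.4184, -0.001, 0.0188]
eef_rot: [[0.993, 0.115, -0.001], [0.115, -0.993, 0.0], [-0.001, -0.0, -1.0]]
wrist_force: [-0.3, 0.5, 0.4]
width: -0.0
finger_force: 0.0
```

move_arm:
  commands:
    - [[0,0,0.04,0,0,0],[0,0,0.08,0,0,0],[0,0,0.11,0,0,0],[0,0,0.14,0,0,0],[0,0,0.17,0,0,0],[0,0,0.18,0,0,0],[0,0,0.18,0,0,0],[0,0,0.18,0,0,0]]

```text
t: 25.35
tcp_pos: [0.4187, -0.001, 0.0052]
eef_rot: [[0.993, 0.115, 0.0], [0.115, -0.993, 0.0], [0.0, -0.0, -1.0]]
wrist_force: [-0.4, -0.1, 0.2]
width: -0.0002
finger_force: 0.0
```

move_arm:
  commands:
    - [[0.1,0,0,0,0,0],[0.2,0,0,0,0,0],[0.3,0,0,0,0,0],[0.4,0,0,0,0,0],[0.5,0,0,0,0,0],[0.6,0,0,0,0,0],[0.7,0,0,0,0,0],[0.75,0,0,0,0,0]]

```text
t: 26.02
tcp_pos: [0.4798, 0.0062, 0.0051]
eef_rot: [[0.993, 0.115, 0.001], [0.115, -0.993, 0.0], [0.001, -0.0, -1.0]]
wrist_force: [-1.6, 0.2, 0.5]
width: -0.0003
finger_force: 0.9
```

```bash
python3 lk.py
```

```text
[0.47981091 0.00615756 0.00514956] [[-0.11239764 -0.03012875]] [-1.56461423  0.20768776  0.53229536] 26.0167
scene 0.87 598 [-61.8 -29.8] [34.4 80.5] 89.7 [[-100.3, -22.4], [-46.3, -13.4]]
side 0.93 152 [-61.8 -30.4] [34.8 81.1] 89.7 [[-101.3, -21.6], [-47.8, -14.3]]
```

move_arm:
  commands:
    - [[0.12,0,0,0,0,0],[0.24,0,0,0,0,0],[0.36,0,0,0,0,0],[0.48,0,0,0,0,0],[0.6,0,0,0,0,0],[0.72,0,0,0,0,0],[0.84,0,0,0,0,0],[0.95,0,0,0,0,0]]

```text
t: 26.88
tcp_pos: [0.5548, 0.0148, 0.0052]
eef_rot: [[0.993, 0.115, -0.0], [0.115, -0.993, 0.0], [-0.0, -0.0, -1.0]]
wrist_force: [-3.3, -0.5, 1.8]
width: 0.0
finger_force: 1.3
```

move_arm:
  commands:
    - [[0.03,0,0,0,0,0],[0.06,0,0,0,0,0],[0.09,0,0,0,0,0],[0.11,0,0,0,0,0],[0.13,0,0,0,0,0],[0.15,0,0,0,0,0],[0.16,0,0,0,0,0],[0.17,0,0,0,0,0]]

```text
t: 27.55
tcp_pos: [0.5673, 0.0162, 0.0052]
eef_rot: [[0.993, 0.115, -0.0], [0.115, -0.993, 0.0], [-0.0, -0.0, -1.0]]
wrist_force: [-1.6, -0.3, -0.3]
width: -0.0005
finger_force: 0.7
```

```bash
python3 lk.py
```

```text
[0.56725757 0.01617396 0.0051629 ] [[-0.02437724 -0.03022608]] [-1.5964053  -0.31240462 -0.34201033] 27.55
scene 0.63 580 [ 24.8 -29.8] [34.  78.2] 89.8 [[-12.5, 62.4], [-46.1, -13.8]]
no lock
```

move_arm:
  commands:
    - [[0.01,0,0,0,0,0],[0.02,0,0,0,0,0],[0.03,0,0,0,0,0],[0.035,0,0,0,0,0],[0.04,0,0,0,0,0],[0.045,0,0,0,0,0],[0.05,0,0,0,0,0],[0.05,0,0,0,0,0]]

```text
t: 28.42
tcp_pos: [0.5713, 0.0167, 0.0052]
eef_rot: [[0.993, 0.115, 0.0], [0.115, -0.993, 0.0], [0.0, -0.0, -1.0]]
wrist_force: [-2.8, 0.0, 0.6]
width: -0.0003
finger_force: 1.2
```

move_arm:
  commands:
    - [[0.005,0,0,0,0,0],[0.01,0,0,0,0,0],[0.015,0,0,0,0,0],[0.015,0,0,0,0,0],[0.02,0,0,0,0,0],[0.02,0,0,0,0,0],[0.025,0,0,0,0,0],[0.025,0,0,0,0,0]]

```text
t: 29.08
tcp_pos: [0.5719, 0.0167, 0.005]
eef_rot: [[0.993, 0.115, -0.002], [0.115, -0.993, -0.0], [-0.002, 0.0, -1.0]]
wrist_force: [-6.7, 0.1, 4.6]
width: -0.0003
finger_force: 3.2
```

move_arm:
  commands:
    - [[0.01,0,0,0,0,0],[0.015,0,0,0,0,0],[0.02,0,0,0,0,0],[0.025,0,0,0,0,0],[0.03,0,0,0,0,0],[0.03,0,0,0,0,0],[0.03,0,0,0,0,0],[0.03,0,0,0,0,0]]

```text
t: 29.75
tcp_pos: [0.5719, 0.0167, 0.0047]
eef_rot: [[0.993, 0.115, -0.007], [0.115, -0.993, -0.001], [-0.007, 0.0, -1.0]]
wrist_force: [-11.6, -1.6, 9.1]
width: -0.0
finger_force: 6.0
```

Home: the force rises with no further motion. Backing off and lifting.

move_arm:
  commands:
    - [[-0.05,0,0,0,0,0],[-0.15,0,0,0,0,0],[-0.3,0,0,0,0,0],[-0.45,0,0,0,0,0],[-0.6,0,-0.2,0,0,0],[-0.7,0,-0.4,0,0,0],[-0.8,0,-0.7,0,0,0],[-0.9,0,-1,0,0,0]]

```text
t: 30.42
tcp_pos: [0.504, 0.009, 0.0858]
eef_rot: [[0.993, 0.115, 0.001], [0.115, -0.993, 0.0], [0.001, -0.0, -1.0]]
wrist_force: [-0.0, 0.3, 0.9]
width: 0.0002
finger_force: 0.0
```

move_arm:
  commands:
    - [[-0.1,-0.1,-0.1,0,0,0],[-0.2,0,-0.2,0,0,0],[-0.3,0,-0.3,0,0,0],[-0.3,0,-0.4,0,0,0],[-0.3,0,-0.5,0,0,0],[-0.3,0,-0.5,0,0,0],[-0.3,0,-0.5,0,0,0],[-0.3,0,-0.5,0,0,0]]

```text
t: 31.08
tcp_pos: [0.4804, 0.0062, 0.1248]
eef_rot: [[0.993, 0.115, -0.0], [0.115, -0.993, 0.0], [-0.0, -0.0, -1.0]]
wrist_force: [-0.6, 0.1, -0.3]
width: -0.0003
finger_force: 0.0
```

```bash
python3 lk.py; python3 mk.py; python3 -c "
from h import *
pic3('p6.png')"
```

```text
[0.48043533 0.0062281  0.12475906] [[-0.11176924 -0.03013042]] [-0.57115336  0.14878566 -0.29718454] 31.0833
scene 0.65 519 [ 26.6 -29.9] [70.4 33.5] 1.0 [[-8.0, 60.8], [-45.9, -14.3]]
side 0.79 445 [ 29.7 -28.8] [81.4 34.9] 2.2 [[-10.1, 68.3], [-47.1, -14.3]]
[0.48009934 0.00621896 0.12469923] [[-0.11210406 -0.0301009 ]]
scene 77 [[0.0521, 0.0794, 0.0893], [-0.0339, -0.0301, -0.0209]]
scene 129 [[0.0692, 0.0785, 0.0871], [-0.0329, -0.0302, -0.0219]]
side 27 [[0.0509, 0.0634, 0.0749], [-0.0337, -0.0269, -0.0205]]
side 34 [[0.0675, 0.0741, 0.0827], [-0.0326, -0.0275, -0.0225]]
```

View pics/p6.png

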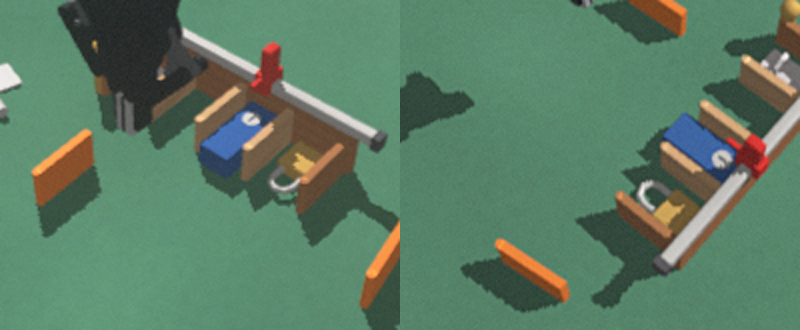

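The lock is fully home in the third gap: side view (235,140), centre measured 29.7 mm past the mouth line. The marker stands over it at (268,70), and the padlock is undisturbed at (300,165).

```bash
python3 -c "
from h import *
print(ticket.sign_off())"
```

```text
the job is handed in; nothing more can be done
None
```

The job is handed in: the red marker stands over the third gap, the blue lock body is fully home in that gap against the back stop, and the padlock, hasp and hinge were never touched.

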